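Load and scan a sample rack

TASK

Keeping the tube rack upright, put it on the loading dock and slide it along the rail, label end last, until it is fully home and the spring rollers snap into its side notches. Then take the wand scanner, hold it upright and steady about 8 cm above the bar-code label on the rack for two seconds, and stand it back in its stand. Leave the other things on the bench where they are.

Things in the scene. Friction and masses are not known exactly. Their poses are not given: they have to be found in the camera images.
- rack: White rack, one row of four capped tubes under a bar handle. Foot 120 (x) by 60 mm (y), 98 mm high, 0.3 kg. Origin: centre of the underside; x to its leading end. A lengthwise T-slot in the underside takes the rail: mouth 17 mm wide, 6 mm high; above it 33 mm wide, up to 28 mm. Notch 13 mm long in each flank at x = 38 mm. Label tab at the trailing end, to x = -92 mm, 46 mm wide.
- rack_handle (a point): Middle of the rack's bar handle: bar along the rack's x, 116 mm long, 20 mm thick in y, from 84 to 98 mm above the rack's underside; this point is at 91 mm, over the rack's middle. The tube caps (15 mm thick) reach to 80 mm below the bar.
- rack_label (a point): Centre of the white bar-code label (28 x 38 mm) lying flat, face up, on the tab at the rack's trailing end: 76 mm behind the rack's origin and 35 mm above its underside. Axes as the rack's.
- dock: Fixed loading dock: grey deck 300 (x) by 140 mm (y), 12 mm thick. Origin: centre of the underside; x runs along the rail, from the bare landing end (nearest the robot) to the closed end. T-rail on the centre line, x -14 to 127 mm: stem 12 mm wide, 9 mm high; head 28 mm wide, 5 mm thick; tapered nose. Black end stop at x = 127 mm, 40 mm above the deck. Spring rollers on both sides at x = 103 mm.
- dock_entry (a point): Point on the deck's top (12 mm above the bench) on the rail's line, 85 mm on the robot's side of the dock's middle: with the rack's origin here and its x along the dock's x the rack stands on the bare deck with its leading face 11 mm before the rail's nose.
- dock_seat (a point): Point on the deck's top on the rail's line, 150 mm further along the dock's x than dock_entry: where the rack's origin lies when it is fully home with the rollers in its notches. The end stop is 2 mm further on. Passing the rollers takes about 5 to 10 N.
- detent_l (a joint): Outward travel (m) of the spring roller on the dock's +y side: 0 with the roller out (no rack, or sitting in the rack's notch), about 0.0035 while the rack's flank pushes it aside.
- detent_r (a joint): The same for the roller on the dock's -y side.
- scanner: Grey upright wand scanner, round, 162 mm long, 0.15 kg, standing nose down in its stand. Origin: centre of its lower end, the reading window, which looks along -z; z points up its length. Head 38 mm diameter up to 50 mm, tapering to a handle 28 mm in diameter from 75 to 155 mm.
- scanner_grip (a point): Point on the scanner's axis 130 mm above the window, in its 28 mm round handle.
- scan_stand: Black stand fixed to the bench: plate 110 x 110 x 6 mm with a round cup in the middle, 50 mm inner and 60 mm outer diameter, rim 51 mm above the bench, inner floor 9 mm above the bench. Origin: centre of the underside, on the cup's axis.
- tube_block: Bystander: white block 100 x 130 mm with some yellow-capped tubes, 87 mm high. Origin: centre of its underside.
- glove_box: Bystander: cardboard glove box 120 x 230 x 75 mm. Origin: centre of its underside.
- bottle: Bystander: white bottle 68 mm in diameter, 170 mm high. Origin: centre of its underside.
Things that resemble listed ones, but are neither listed nor needed, are in the scene too. Leave any purple look-alike of the rack alone. Of the things shaped like the scanner, the grey one is meant.

How it is judged:
By the outcome, as a careful person would: the job done as asked, in the order asked, and still so for the second after the job is handed in, with the robot touching nothing.
It also fails if it takes over 72 s, if anything falls off the work surface, if the arm or the gripper's body presses on something with over 40 N, if the wrist force passes 120 N, or if a joint passes its speed limit or range.

ROBOT

A 6-joint arm with a two-finger parallel gripper is mounted at the origin on the work surface. World frame = base frame: x ahead of the robot, y to its left, z up, the work surface at z = 0. Lengths are in m, angles in rad, forces in N, time in s.
With the tool pointing down it reaches from about 0.375 to 0.9 m from the base axis. Payload 3.1 kg.
Tool frame: the origin (TCP) lies on the centre line of the jaws, within the pads' length; the fingertips stand 19 mm ahead of it and the grasp point (between the pads) is the TCP; z points along the fingers, y is the line along which they close (so a half turn about z gives the same grasp; the last joint's range is limited). The gripper opens to 85 mm and grips with 20 to 120 N. Pads are 22 mm wide; open, the fingers measure 114 mm over their backs; the gripper's body (76 mm by 85 mm) begins 54 mm behind the grasp point. The pads swing forward as they close: fully open they stand 13 mm farther back than shut.
Start: joints at [-1.442, 0.527, 1.433, -0, 1.181, -0.178], TCP at [0.189, -0.596, 0.25] pointing down, gripper open.
Joint ranges: [-3.08, 3.08], [-0.75, 2.2], [0.22, 2.44], [-1.43, 4.57], [0, 2.65], [-2.85, 2.85]. Speed limits (rad/s): [2.79, 2.79, 3.14, 3.14, 3.14, 3.14].

INTERFACE

Orientations are given as a unit quaternion [x, y, z, w].
In Python, from station import manip, cams, sign_off gives the robot as it stands.
- The arm moves only by the tool carry_out, never from a script. Its argument "targets" is a list that holds one entry, the list of rows, each a list of 7 numbers: the shift along the tool's x, y, z in cm, then the turn, a rotation vector about the tool's x, y, z in degrees, then the finger opening in cm, from 0 to 8.54. A call has 1 to 12 rows; each row is the pose to reach, as a shift and turn from the pose commanded when the call began, along the tool's axes at that moment; what a row does not reach only later rows make up. A row lasts 1/12 s, in which the tool goes at most 41.7 mm and 7.16 degrees, less where a joint would pass 70% of its speed; a pose out of reach is approached as far as the arm can. A call with a gripper value outside its range is refused whole. The fingers move at their own pace and stop on an object; "force" is the grip in N (left out, the last holds). Time passes only in rows, so rows that repeat a pose let the fingers close. It gives the time, the measured TCP pose, the force, the opening and the grip force at its end, in the units of the state.
- manip.sense(): the state, without advancing time (a new reading comes with each control period).
- cams.snapshot(name): name is "scene" or "top"; returns the picture (400x640x3 uint8, red, green, blue); there is no depth.
- cams.camera_info(name): a dict with "K" (3x3 intrinsics, pixels), "T" (4x4, takes a point from camera to world coordinates). Camera axes: x right, y down, z forward; pixel columns grow to the right and rows downward; lengths in m; the calibration is good to about 2 mm. A picture is of the moment at which its call begins. camera_info takes no time and is no camera call.
- sign_off(): hands the job in; it is judged then, once.
The state is a dict: "t": time; "q": joint angles; "qd": joint speeds; "tau": joint torques, N m; "tcp_pos": TCP position; "tool_rot": TCP orientation; "force": force on the tool from outside, world axes, zero at the start; "ft_torque": the same for the moment, N m; "finger_gap": opening from 0.0 (shut) to 1.0 (fully open); "gripper_force": force on a finger pad.
Only numpy, scipy, OpenCV 4.12 (cv2) and the standard library are available. Lean on these libraries where they do the work, as an engineer would, in place of code of your own. Each camera call takes 0.05 s, during which the arm holds its last target. There are 200 camera calls.

## Working session

There is one attempt and no reset: what is moved stays moved. The work goes in short steps, Python scripts to look and compute and a tool call to move; the robot and the scene stay as the last step left them, time stands still between calls to the robot, and variables do not carry over. Pictures are saved under pics/ and viewed, at most 10 in all, crops included, and the job is handed in when it is done.

Besides the shell and the picture viewer there is one more tool, called by a JSON object that holds its "api" and its "payload". carry_out: Moves the arm, as the interface text tells. Its arguments: {"type":"object","properties":{"targets":{"type":"array"},"force":{"type":"number"}},"required":["targets"]}

```bash
mkdir -p pics
python3 - <<'E'
from station import manip,cams
import cv2,numpy as np
np.set_printoptions(precision=4,suppress=True)
for n in("scene","top"):
    cv2.imwrite(f"pics/{n}0.png",cams.snapshot(n)[:,:,::-1]); c=cams.camera_info(n); print(n,np.array(c["K"]),np.array(c["T"]))
s=manip.sense(); print(s)
E
```

```text
scene [[415.2322   0.     312.9369]
 [  0.     415.2322 200.0714]
 [  0.       0.       1.    ]] [[ 0.4277  0.5652 -0.7055  1.5207]
 [ 0.9038 -0.2784  0.3249 -0.4531]
 [-0.0128 -0.7766 -0.6299  0.998 ]
 [ 0.      0.      0.      1.    ]]
top [[456.8304   0.     321.9678]
 [  0.     456.8304 196.7414]
 [  0.       0.       1.    ]] [[-0.0226 -0.9899  0.1402  0.3405]
 [-0.9997  0.0213 -0.0109  0.0042]
 [ 0.0078 -0.1404 -0.9901  1.6217]
 [ 0.      0.      0.      1.    ]]
{'t': 0.1, 'q': array([-1.4425,  0.5284,  1.4337, -0.    ,  1.1814, -0.1785]), 'qd': array([-0.0009, -0.0009, -0.0019,  0.0014,  0.002 ,  0.0001]), 'tau': array([ -0.0003, -44.3306, -17.8586,  -0.0002,   0.0039,  -0.    ]), 'tcp_pos': array([ 0.1887, -0.5952,  0.2494]), 'tool_rot': array([ 0.9883,  0.1528,  0.    , -0.001 ]), 'force': array([-0.3713, -0.3867,  1.5306]), 'ft_torque': array([ 0.0175, -0.0046,  0.0253]), 'gripper_force': 0.0, 'finger_gap': 0.996736998370179}
```

View pics/scene0.png

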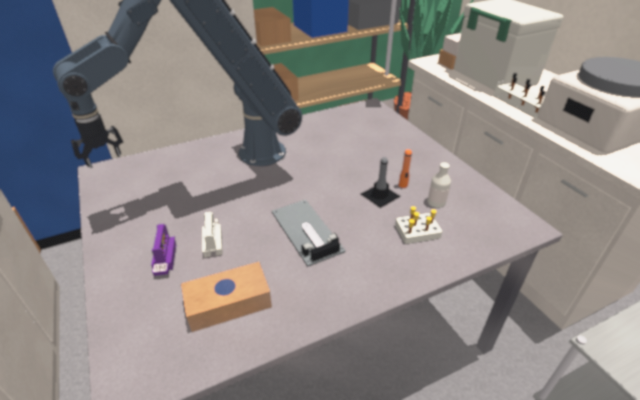

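View pics/top0.png

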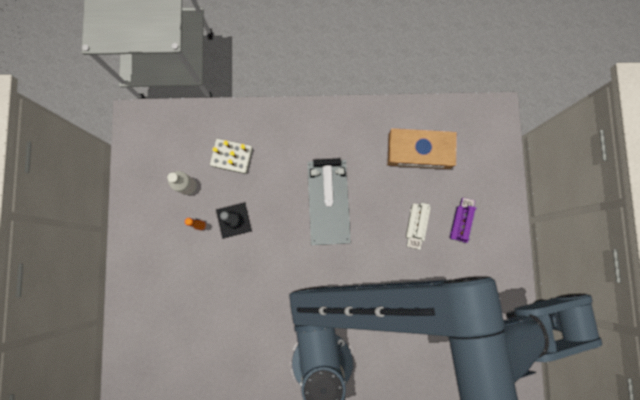

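The top view shows the white rack at about (419,226) with its tab at the near end (415,244). The dock is at (329,205) with its landing end near the robot, and the stand with the grey scanner is at (233,219). The purple look-alike is at (463,220), and an orange wand is at (195,224). I'll zoom in for detail.

```bash
cat > h.py <<'E'
import numpy as np,cv2
from station import manip,cams
np.set_printoptions(precision=4,suppress=True)
def ray(n,u,v):
    c=cams.camera_info(n);K=np.array(c["K"]);T=np.array(c["T"])
    return T[:3,3],T[:3,:3]@np.linalg.solve(K,[u,v,1.])
def onz(n,u,v,z):
    o,d=ray(n,u,v); return o+d*(z-o[2])/d[2]
def proj(n,p):
    c=cams.camera_info(n);K=np.array(c["K"]);T=np.array(c["T"])
    q=K@(T[:3,:3].T@(np.array(p)-T[:3,3])); return q[:2]/q[2]
def box(n,mask,z):
    """min-area rectangle of a mask's biggest blob, mapped to plane z"""
    cs,_=cv2.findContours(mask.astype(np.uint8),cv2.RETR_EXTERNAL,cv2.CHAIN_APPROX_NONE)
    c=max(cs,key=cv2.contourArea)[:,0]
    return np.array([onz(n,*p,z) for p in c])
E
python3 - <<'E'
import cv2,numpy as np
t=cv2.imread("pics/top0.png")
a=cv2.resize(t[150:260,300:480],None,fx=4.4,fy=4.4,interpolation=cv2.INTER_CUBIC)
cv2.imwrite("pics/c1.png",a)
s=cv2.imread("pics/scene0.png")
b=cv2.resize(s[190:280,190:360],None,fx=4,fy=4,interpolation=cv2.INTER_CUBIC)
c=cv2.resize(t[190:250,170:265],None,fx=4,fy=4,interpolation=cv2.INTER_CUBIC)
d=cv2.resize(s[140:210,350:420],None,fx=3.43,fy=3.43,interpolation=cv2.INTER_CUBIC)
o=np.zeros((600,680,3),np.uint8);o[:360,:680]=b;o[360:600,:380]=c;o[360:600,400:640]=d[:240,:240]
cv2.imwrite("pics/c2.png",o)
E
```

```text
(no output)
```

View pics/c1.png

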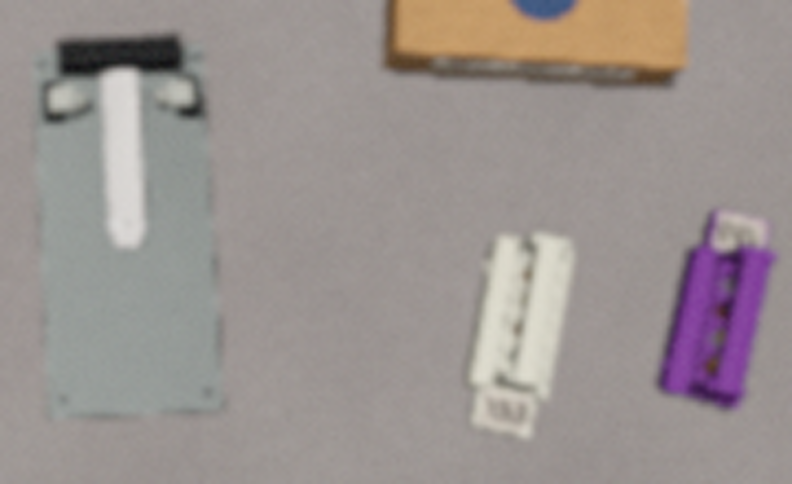

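View pics/c2.png

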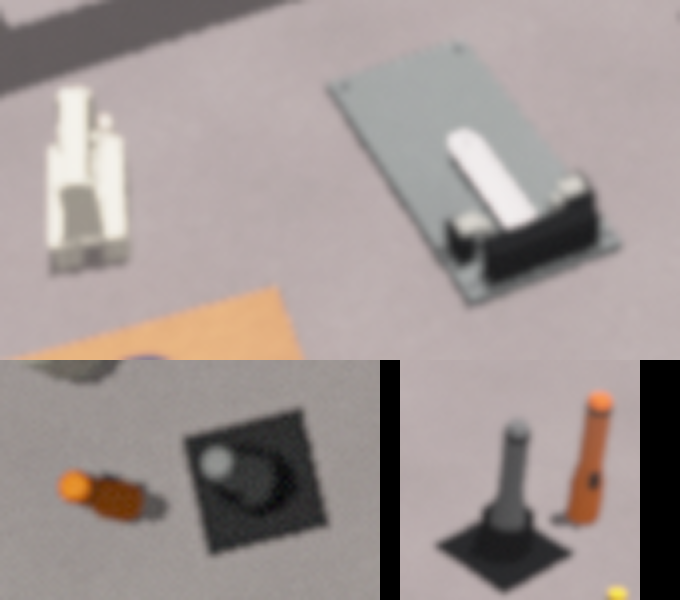

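The crops give these features:
- **Dock:** deck corners in the first crop are at about (40,60), (205,60), (222,410) and (52,415). The rail is white, with its tip at (128,245).
- **Rack:** its tab is toward the robot, at (505,412) in the first crop.
- **Scanner:** the grey scanner's cap in the second crop is at (217,462) from the top camera and (516,427) from the scene camera.

Next I'll measure them with masks.

```bash
cat > m.py <<'E'
from h import *
t=cv2.imread("pics/top0.png").astype(int);s=cv2.imread("pics/scene0.png").astype(int)
def sub(m,x0,y0,x1,y1):
    o=np.zeros(m.shape,np.uint8);o[y0:y1,x0:x1]=m[y0:y1,x0:x1];return o
gr=lambda i:(i[...,1]-i[...,2])
for n,i,p in(("top",t,[(329,225),(428,225),(415,244),(370,230),(328,185),(327,162)]),("scene",s,[(300,215),(205,245),(212,240),(250,230),(384,160)])):
    print(n,[i[v,u][::-1].tolist() for u,v in p])
# dock
m=sub((gr(t)>3),300,172,360,250)
m=cv2.morphologyEx(m,cv2.MORPH_CLOSE,np.ones((9,9)))
P=box("top",m,.012)[:,:2].astype(np.float32)
print("dock rect",cv2.minAreaRect(P)); print(cv2.boxPoints(cv2.minAreaRect(P)))
# rail head
m=sub((t.min(2)>185),315,160,345,212);P=box("top",m,.026)[:,:2].astype(np.float32)
print("rail",cv2.minAreaRect(P),cv2.fitLine(P,2,0,.01,.01).ravel())
# rack outline
m=sub((gr(t)>-2)&(t.min(2)>150),400,195,440,255);P=box("top",m,.035)[:,:2].astype(np.float32)
print("rack@.035",cv2.boxPoints(cv2.minAreaRect(P)))
big=cv2.resize(np.hstack([t[195:255,400:440],np.repeat(m[195:255,400:440,None]*255,3,2)]).astype(np.uint8),None,fx=8,fy=8,interpolation=cv2.INTER_CUBIC)
sm=cv2.resize(s[205:262,192:232].astype(np.uint8),None,fx=8,fy=8,interpolation=cv2.INTER_CUBIC)
cv2.imwrite("pics/c3.png",np.vstack([big,])[:480]);cv2.imwrite("pics/c4.png",sm)
o=np.zeros((480,800,3),np.uint8);o[:,:320]=big[:480,:320];o[:456,400:720]=sm
cv2.imwrite("pics/c5.png",o)
E
python3 m.py
```

```text
top [[152, 157, 153], [162, 156, 153], [157, 150, 141], [155, 150, 146], [216, 213, 211], [38, 41, 41]]
scene [[166, 170, 169], [220, 215, 201], [158, 152, 142], [184, 172, 172], [130, 130, 131]]
dock rect ((0.5320068597793579, -0.03660031408071518), (0.25776219367980957, 0.13583843410015106), 1.5684335231781006)
[[ 0.4013  0.0278]
 [ 0.405  -0.108 ]
 [ 0.6627 -0.101 ]
 [ 0.659   0.0348]]
rail ((0.6065406203269958, -0.03355918079614639), (0.14029286801815033, 0.026931244879961014), 1.5161536931991577) [ 0.9997  0.0232  0.6072 -0.0338]
rack@.035 [[ 0.4206 -0.3365]
 [ 0.4356 -0.3449]
 [ 0.4401 -0.3368]
 [ 0.4251 -0.3284]]
```

View pics/c5.png

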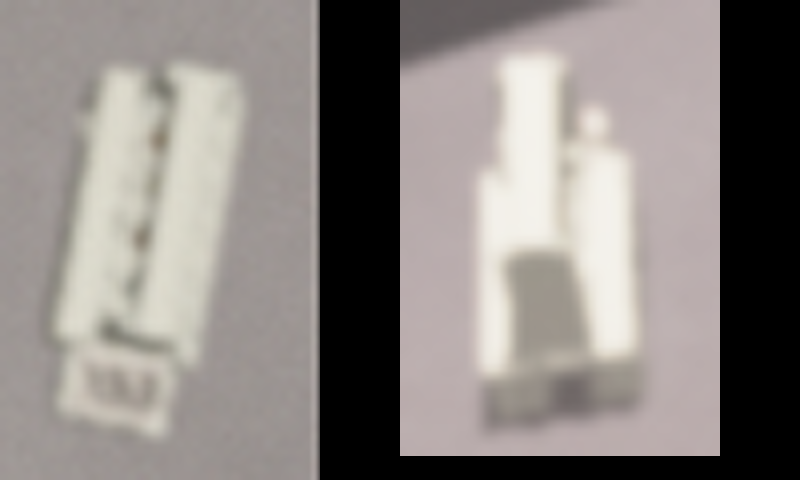

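The left half of this crop is the top view: foot corners at (105,68), (243,77), (195,367) and (58,337), and tab corners at (75,345), (180,355), (165,437) and (58,412). The right half is the scene view: the handle's top runs from (532,57) to (543,250).

Run:
```python
from h import *
T=lambda x,y:((x+.5)/8-.5+400,(y+.5)/8-.5+195)
S=lambda x,y:((x-400+.5)/8-.5+192,(y+.5)/8-.5+205)
for z in(.035,.045):
    c=np.array([onz("top",*T(*p),z) for p in[(105,68),(243,77),(195,367),(58,337)]])[:,:2]
    r=cv2.minAreaRect(c.astype(np.float32));d=(c[0]+c[1]-c[2]-c[3])/2
    print(z,"foot c",c.mean(0),"len",np.linalg.norm(d),"w",np.linalg.norm(c[0]-c[1]),"yaw",np.degrees(np.arctan2(d[1],d[0])),"side yaws",np.degrees(np.arctan2(*(c[0]-c[3])[::-1])),np.degrees(np.arctan2(*(c[1]-c[2])[::-1])))
l=np.array([onz("top",*T(*p),.035) for p in[(75,345),(180,355),(165,437),(58,412)]])[:,:2];print("tab",l.mean(0),l)
a,b=[onz("scene",*S(*p),.098)[:2] for p in[(532,57),(543,250)]]
d=b-a;print("handle",a,b,"mid",(a+b)/2,np.linalg.norm(d),np.degrees(np.arctan2(d[1],d[0])))
# scanner cap: c2 picture
ut,vt=170+(217+.5)/4-.5,190+(462-360+.5)/4-.5
us,vs=350+(516-400+.5)/3.43-.5,140+(427-360+.5)/3.43-.5
(o1,d1),(o2,d2)=ray("top",ut,vt),ray("scene",us,vs)
k=np.linalg.lstsq(np.c_[d1,-d2],o2-o1,rcond=None)[0];print("cap",o1+k[0]*d1,o2+k[1]*d2)
# stand plate z=.006
t=cv2.imread("pics/top0.png");m=np.zeros(t.shape[:2],np.uint8);m[200:242,212:256]=(t.max(2)<75)[200:242,212:256]
m=cv2.morphologyEx(m,cv2.MORPH_CLOSE,np.ones((7,7)))
r=cv2.minAreaRect(box("top",m,.006)[:,:2].astype(np.float32));print("stand",r)
```

```text
0.035 foot c [ 0.4726 -0.3474] len 0.12456900887205617 w 0.060599563050970216 yaw -12.58063281571226 side yaws -12.686740496511286 -12.482018669022475
0.045 foot c [ 0.4718 -0.3452] len 0.1237839253886195 w 0.06021764048061693 yaw -12.580632815712258 side yaws -12.686740496511247 -12.48201866902249
tab [ 0.3967 -0.33  ] [[ 0.4153 -0.3116]
 [ 0.41   -0.357 ]
 [ 0.3748 -0.3486]
 [ 0.3866 -0.3028]]
handle [ 0.4134 -0.3298] [ 0.53   -0.3549] mid [ 0.4717 -0.3424] 0.11923688700836069 -12.17003380858583
cap [0.4938 0.3022 0.1693] [0.4935 0.3016 0.1691]
stand ((0.49338918924331665, 0.3021705150604248), (0.10236126184463501, 0.10289223492145538), 13.006850242614746)
```

```bash
cat >> h.py <<'E'
from scipy.spatial.transform import Rotation as R
def go(x,y,z,yaw):
    s=manip.sense();A=R.from_quat(s["tool_rot"]);B=R.from_euler("z",yaw,degrees=True)*R.from_euler("x",180,degrees=True)
    print("t %.2f"%s["t"],"shift cm",A.inv().apply(np.array([x,y,z])-s["tcp_pos"])*100,"turn deg",(A.inv()*B).as_rotvec(degrees=True),"gap",s["finger_gap"],"F",s["force"])
E
python3 -c "
from h import *
go(.472,-.344,.2,-12.4)"
```

```text
t 0.10 shift cm [ 34.5933 -15.3819   4.9835] turn deg [-0.1157  0.0105 29.9775] gap 0.996736998370179 F [-0.3713 -0.3867  1.5306]
```

{"api": "carry_out", "payload": {"targets": [[[3.5,-1.5,0,0,0,3,8.5],[7,-3.1,0,0,0,6,8.5],[10.5,-4.6,0,0,0,9,8.5],[14,-6.2,1,0,0,12,8.5],[17.5,-7.7,2,0,0,15,8.5],[21,-9.2,3,0,0,18,8.5],[24.5,-10.8,4,0,0,21,8.5],[28,-12.4,5,0,0,24,8.5],[31.5,-14,5,0,0,27,8.5],[34.6,-15.4,5,0,0,30,8.5],[34.6,-15.4,5,0,0,30,8.5],[34.6,-15.4,5,0,0,30,8.5]]], "force": 80}}

```text
t: 1.1
tcp_pos: [0.4731, -0.3428, 0.1998]
tool_rot: [0.994, -0.106, -0.0, -0.0]
force: [-0.2, -0.1, 0.0]
finger_gap: 0.994
gripper_force: 0.0
```

```bash
python3 -c "
from h import *
go(.472,-.344,.09,-12.4)
for n in('top','scene'): cv2.imwrite(f'pics/{n}1.png',cams.snapshot(n)[:,:,::-1])"
```

```text
t 1.10 shift cm [-0.0704  0.1471 10.984 ] turn deg [-0.0158  0.0537  0.2404] gap 0.9941845249204333 F [-0.1857 -0.0538  0.0234]
```

{"api": "carry_out", "payload": {"targets": [[[0,0.1,3,0,0,0,8.5],[0,0.1,6,0,0,0,8.5],[0,0.1,9,0,0,0,8.5],[0,0.1,11,0,0,0,8.5],[0,0.1,11,0,0,0,8.5],[0,0.1,11,0,0,0,5],[0,0.1,11,0,0,0,3],[0,0.1,11,0,0,0,1],[0,0.1,11,0,0,0,1],[0,0.1,11,0,0,0,1],[0,0.1,11,0,0,0,1],[0,0.1,11,0,0,0,1]]], "force": 80}}

```text
t: 2.2
tcp_pos: [0.4725, -0.3462, 0.0917]
tool_rot: [0.994, -0.108, 0.001, 0.001]
force: [-0.9, -0.5, 5.7]
finger_gap: 0.22
gripper_force: 78.1
```

```bash
python3 -c "
from h import *
go(.472,-.344,.19,1.5)"
```

```text
t 2.20 shift cm [-0.0771 -0.1848 -9.8285] turn deg [  0.1103  -0.1077 -13.9008] gap 0.2200587447211651 F [-0.9005 -0.4665  5.7466]
```

{"api": "carry_out", "payload": {"targets": [[[0,0,-1,0,0,0,1],[0,0,-3,0,0,0,1],[0,0,-5,0,0,0,1],[0,0,-8,0,0,0,1],[-0.5,-2,-10,0,0,-1,1],[-1.3,-5,-10,0,0,-3,1],[-2.1,-8.5,-10,0,0,-5,1],[-3,-12,-10,0,0,-7,1],[-3.9,-15.5,-10,0,0,-9,1],[-4.7,-19,-10,0,0,-11,1],[-5.6,-22,-10,0,0,-12.5,1],[-6.1,-24,-10,0,0,-13.9,1]]]}}

```text
t: 3.2
tcp_pos: [0.4616, -0.0941, 0.1901]
tool_rot: [1.0, 0.014, -0.002, -0.001]
force: [-0.1, -0.8, -3.9]
finger_gap: 0.216
gripper_force: 78.6
```

```bash
python3 -c "
from h import *
go(.4635,-.0375,.15,1.5)"
```

```text
t 3.20 shift cm [ 0.3669 -5.6411  4.0208] turn deg [-0.1618  0.2105  0.1448] gap 0.21580718188234696 F [-0.1202 -0.7697 -3.8885]
```

{"api": "carry_out", "payload": {"targets": [[[0.1,-2,0,0,0,0,1],[0.2,-4,1,0,0,0,1],[0.3,-5,3,0,0,0,1],[0.3,-5.6,4.5,0,0,0,1],[0.3,-5.6,5,0,0,0,1],[0.3,-5.6,5,0,0,0,1],[0.3,-5.6,5,0,0,0,1],[0.3,-5.6,5,0,0,0,1]]]}}

```text
t: 3.87
tcp_pos: [0.4662, -0.0426, 0.141]
tool_rot: [1.0, 0.013, 0.001, 0.0]
force: [-0.0, -0.4, -3.9]
finger_gap: 0.218
gripper_force: 78.6
```

```bash
python3 -c "
from h import *
go(.4635,-.0375,.105,1.5);print(manip.sense()['tcp_pos'])
t,s=[cams.snapshot(n)[:,:,::-1] for n in('top','scene')]
cv2.imwrite('pics/top2.png',t);cv2.imwrite('pics/scene2.png',s)
f=lambda i:cv2.resize(i,None,fx=5,fy=5,interpolation=cv2.INTER_CUBIC)
cv2.imwrite('pics/c6.png',np.hstack([f(t[155:265,290:370]),f(s[165:275,255:335])]))
"
```

```text
t 3.87 shift cm [-0.2663 -0.5219  3.6004] turn deg [ 0.0406 -0.0924 -0.0566] gap 0.21838141443892095 F [-0.0455 -0.4293 -3.9141]
[ 0.4662 -0.0426  0.141 ]
```

View pics/c6.png

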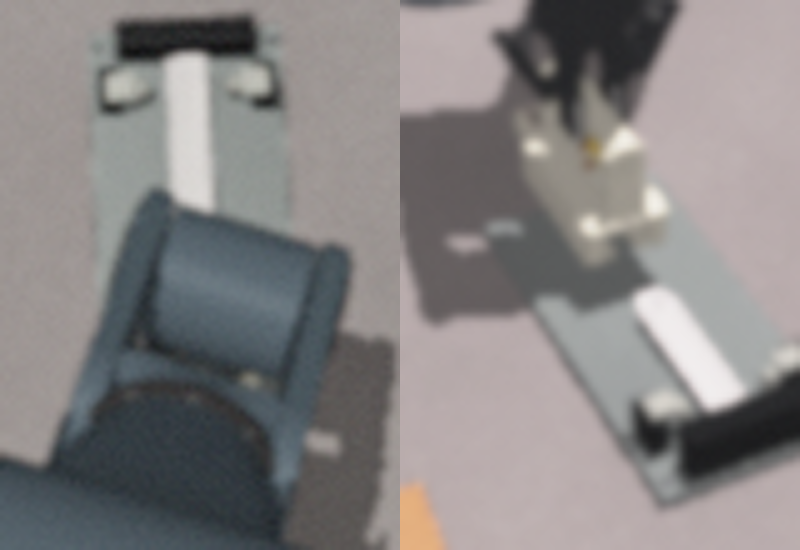

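The rack is upright in the jaws, with its leading face at about (600,200), short of the rail nose at (655,295). The top view is blocked by the arm. I'll lower it.

{"api": "carry_out", "payload": {"targets": [[[-0.3,-0.5,0.5,0,0,0,1],[-0.3,-0.5,1.5,0,0,0,1],[-0.3,-0.5,2.5,0,0,0,1],[-0.3,-0.5,3.2,0,0,0,1],[-0.3,-0.5,3.5,0,0,0,1],[-0.3,-0.5,3.5,0,0,0,1],[-0.3,-0.5,3.7,0,0,0,1],[-0.3,-0.5,3.7,0,0,0,1]]]}}

```text
t: 4.63
tcp_pos: [0.4627, -0.0372, 0.1038]
tool_rot: [1.0, 0.013, 0.0, 0.0]
force: [0.3, -0.6, -1.7]
finger_gap: 0.219
gripper_force: 78.8
```

```bash
python3 -c "
from h import *
go(.4665,-.0375,.105,1.5);print(manip.sense()['tcp_pos'])"
```

```text
t 4.63 shift cm [ 0.3792  0.0414 -0.1212] turn deg [ 0.0231 -0.0474 -0.0221] gap 0.21917780915202384 F [ 0.306  -0.5916 -1.6575]
[ 0.4627 -0.0372  0.1038]
```

{"api": "carry_out", "payload": {"targets": [[[0.5,0,0,0,0,0,1],[1,0,0,0,0,0,1],[1.5,0,0,0,0,0,1],[2,0,0,0,0,0,1],[2.5,0,0,0,0,0,1],[3,0,0,0,0,0,1],[3.5,0,0,0,0,0,1],[4,0,0,0,0,0,1],[4,0,0,0,0,0,1]]]}}

```text
t: 5.38
tcp_pos: [0.5043, -0.0362, 0.1037]
tool_rot: [1.0, 0.013, 0.001, 0.0]
force: [0.4, 0.7, 3.2]
finger_gap: 0.217
gripper_force: 79.5
```

```bash
python3 -c "
from h import *
go(.6165,-.0335,.1038,1.5);print(manip.sense()['ft_torque'])
t,s=[cams.snapshot(n)[:,:,::-1] for n in('top','scene')]
cv2.imwrite('pics/top3.png',t);cv2.imwrite('pics/scene3.png',s)"
```

```text
t 5.38 shift cm [11.2233  0.0238  0.0184] turn deg [ 0.0367 -0.1691 -0.0255] gap 0.2168828774539684 F [0.3714 0.7062 3.1789]
[ 0.333  -0.0217  0.0398]
```

Engaged with almost no side force. Continuing to the rollers.

{"api": "carry_out", "payload": {"targets": [[[0.8,0,0,0,0,0,1],[1.6,0,0,0,0,0,1],[2.4,0,0,0,0,0,1],[3.2,0,0,0,0,0,1],[4,0,0,0,0,0,1],[4.8,0,0,0,0,0,1],[5.6,0,0,0,0,0,1],[6.4,0,0,0,0,0,1],[7.2,0,0,0,0,0,1],[7.8,0,0,0,0,0,1],[7.8,0,0,0,0,0,1]]]}}

```text
t: 6.4
tcp_pos: [0.5818, -0.0341, 0.1037]
tool_rot: [1.0, 0.013, 0.001, 0.0]
force: [1.1, -0.1, 4.1]
finger_gap: 0.219
gripper_force: 79.7
```

```bash
python3 -c "
from h import *
go(.6165,-.0335,.1038,1.5);print(manip.sense()['ft_torque'])"
```

```text
t 6.40 shift cm [ 3.4748  0.033  -0.0046] turn deg [ 0.0236 -0.1271 -0.0224] gap 0.21861064918586584 F [ 1.0659 -0.1102  4.0608]
[ 0.2632 -0.1503  0.0279]
```

{"api": "carry_out", "payload": {"targets": [[[0.4,0,0,0,0,0,1],[0.8,0,0,0,0,0,1],[1.2,0,0,0,0,0,1],[1.6,0,0,0,0,0,1],[2,0,0,0,0,0,1],[2.4,0,0,0,0,0,1],[2.7,0,0,0,0,0,1],[2.7,0,0,0,0,0,1]]]}}

```text
t: 7.07
tcp_pos: [0.6068, -0.0332, 0.1036]
tool_rot: [1.0, 0.013, -0.001, -0.0]
force: [-3.2, 0.1, 6.0]
finger_gap: 0.214
gripper_force: 79.9
```

{"api": "carry_out", "payload": {"targets": [[[0.15,0,0,0,0,0,1],[0.3,0,0,0,0,0,1],[0.3,0,0,0,0,0,1]]]}}

```text
t: 7.32
tcp_pos: [0.6093, -0.0331, 0.1036]
tool_rot: [1.0, 0.013, -0.001, -0.0]
force: [-3.4, -1.2, 7.4]
finger_gap: 0.218
gripper_force: 80.0
```

{"api": "carry_out", "payload": {"targets": [[[0.15,0,0,0,0,0,1],[0.3,0,0,0,0,0,1],[0.3,0,0,0,0,0,1]]]}}

```text
t: 7.57
tcp_pos: [0.6128, -0.033, 0.1036]
tool_rot: [1.0, 0.013, -0.0, -0.0]
force: [-1.3, -0.7, 5.7]
finger_gap: 0.215
gripper_force: 79.8
```

{"api": "carry_out", "payload": {"targets": [[[0.1,0,0,0,0,0,1],[0.2,0,0,0,0,0,1],[0.2,0,0,0,0,0,1]]]}}

```text
t: 7.82
tcp_pos: [0.6162, -0.033, 0.1036]
tool_rot: [1.0, 0.013, 0.001, 0.0]
force: [0.8, -0.3, 3.9]
finger_gap: 0.22
gripper_force: 79.6
```

{"api": "carry_out", "payload": {"targets": [[[0.1,0,0,0,0,0,1],[0.2,0,0,0,0,0,1],[0.2,0,0,0,0,0,1]]]}}

```text
t: 8.07
tcp_pos: [0.6168, -0.033, 0.1036]
tool_rot: [1.0, 0.013, -0.001, -0.0]
force: [-2.0, 0.2, 6.8]
finger_gap: 0.219
gripper_force: 80.0
```

{"api": "carry_out", "payload": {"targets": [[[0.1,0,0,0,0,0,1],[0.2,0,0,0,0,0,1],[0.2,0,0,0,0,0,1]]]}}

```text
t: 8.32
tcp_pos: [0.6182, -0.0329, 0.1036]
tool_rot: [1.0, 0.013, -0.001, -0.0]
force: [-3.6, 0.1, 8.3]
finger_gap: 0.216
gripper_force: 80.1
```

Force fell to +0.8 N at x=0.616, which suggests a snap, then rose again. I'll ease back 2 mm, release and look.

{"api": "carry_out", "payload": {"targets": [[[-0.1,0,0,0,0,0,1],[-0.2,0,0,0,0,0,1],[-0.2,0,0,0,0,0,1],[-0.2,0,0,0,0,0,4],[-0.2,0,0,0,0,0,7],[-0.2,0,0,0,0,0,7],[-0.2,0,0,0,0,0,7],[-0.2,0,0,0,0,0,7]]]}}

```text
t: 8.98
tcp_pos: [0.617, -0.0329, 0.1028]
tool_rot: [1.0, 0.013, -0.001, -0.0]
force: [-0.0, -0.1, -1.5]
finger_gap: 0.817
gripper_force: 0.0
```

{"api": "carry_out", "payload": {"targets": [[[0,0,-3,0,0,0,7],[0,0,-6,0,0,0,7],[0,0,-10,0,0,0,8],[0,-4,-13,0,0,0,8.5],[0,-8,-13,0,0,0,8.5],[0,-12,-13,0,0,0,8.5],[0,-16,-13,0,0,0,8.5],[-2,-20,-13,0,0,0,8.5],[-4,-23,-13,0,0,0,8.5],[-6,-26,-13,0,0,0,8.5],[-8,-29,-13,0,0,0,8.5],[-8,-29,-13,0,0,0,8.5]]]}}

```text
t: 9.98
tcp_pos: [0.5246, 0.2597, 0.233]
tool_rot: [1.0, 0.016, -0.002, -0.001]
force: [-0.7, -0.6, 0.4]
finger_gap: 0.992
gripper_force: 0.0
```

```bash
python3 -c "
from h import *
go(.4936,.302,.22,1.5);print(manip.sense()['tcp_pos'])
t,s=[cams.snapshot(n)[:,:,::-1] for n in('top','scene')]
cv2.imwrite('pics/top4.png',t);cv2.imwrite('pics/scene4.png',s)
f=lambda i:cv2.resize(i,None,fx=5,fy=5,interpolation=cv2.INTER_CUBIC)
cv2.imwrite('pics/c7.png',np.hstack([f(t[150:260,290:370]),f(s[165:275,270:350])]))
"
```

```text
t 9.98 shift cm [-2.9574 -4.3291  1.3164] turn deg [-0.0955  0.2735  0.3209] gap 0.9915320146561486 F [-0.7365 -0.6067  0.4172]
[0.5246 0.2597 0.233 ]
```

View pics/c7.png

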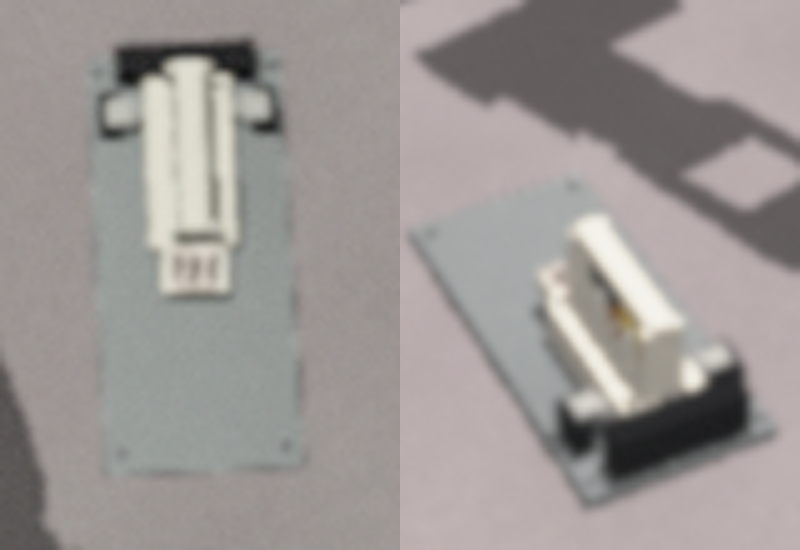

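The rack sits against the black stop. The tab's trailing edge is at (196,296) in the left half, the label centre near (196,268), and the deck's near edge at row 470. I'll check the seating numerically.

```bash
python3 -c "
from h import *
t=cv2.imread('pics/top4.png').astype(float); t0=cv2.imread('pics/top0.png').astype(float)
def edge(col,r0,r1,im,sign):
    p=im[r0:r1,col[0]:col[1]].mean((1,2));g=sign*np.diff(p);k=g.argmax();w=g[max(0,k-1):k+2].clip(0);return r0+ (np.arange(max(0,k-1),k+2)*w).sum()/w.sum()+.5
v=edge((325,334),203,215,t,-1);e=onz('top',329,v,.047);print('tab edge',v,e, onz('top',329,v,.044))
g=t[:,:,1]-t[:,:,2]
for c in((318,326),(330,340)):
    p=g[235:255,c[0]:c[1]].mean(1);k=np.diff(p);kk=k.argmin();w=(-k[kk-1:kk+2]).clip(0);v2=235+((kk+np.arange(-1,2))*w).sum()/w.sum()+.5
    print('deck edge',v2,onz('top',sum(c)/2,v2,.012))
c=cv2.resize(np.hstack([t0[160:180,300:360],t[160:180,300:360]]).astype(np.uint8),None,fx=1,fy=1)
# roller columns: mean brightness row profile along columns near rows 168-176
for im in(t0,t): print(im[169:175,306:350].mean((0,2)).astype(int))
# label dark print centroid
sub=t[199:210,322:337].mean(2);print(sub.astype(int))
"
```

```text
tab edge 207.81983805668017 [ 0.5242 -0.0366  0.047 ] [ 0.5246 -0.0367  0.044 ]
deck edge 244.40322580645162 [ 0.3997 -0.0098  0.012 ]
deck edge 243.6304347826087 [ 0.4014 -0.0554  0.012 ]
[149 148 141 119 106 140 166 173 176 175 166 155 146 136 133 142 159 186
 204 208 209 211 212 213 205 178 147 139 141 143 145 147 158 166 165 161
 154 130  93  92 118 137 147 150]
[150 149 142 119 108 140 167 174 176 174 166 159 175 200 214 217 216 209
 195 196 210 216 216 211 189 155 156 191 209 202 177 154 157 167 166 161
 155 130  94  92 119 138 147 149]
[[202 209 203 189 181 182 188 193 198 196 193 189 183 169 151]
 [189 204 198 190 191 197 195 199 206 206 195 194 193 173 144]
 [185 202 189 169 176 185 177 177 194 192 177 180 195 180 149]
 [188 202 185 157 164 171 158 156 180 179 159 174 196 183 152]
 [192 205 185 161 164 171 152 149 177 173 156 178 198 184 151]
 [195 207 190 169 176 179 156 157 182 175 158 181 201 182 150]
 [194 209 196 182 186 181 161 171 190 185 170 186 203 187 150]
 [194 211 206 195 193 187 175 183 197 193 185 196 207 185 151]
 [191 205 204 194 186 181 174 176 184 181 180 190 196 178 150]
 [171 176 171 161 151 146 140 140 142 140 144 151 158 146 138]
 [150 143 132 123 119 115 114 113 114 114 114 119 121 123 131]]
```

Seated: the tab edge to deck edge distance is 123.7 mm against 123 nominal, and the rollers look the same as in the empty dock. Now the scanner.

{"api": "carry_out", "payload": {"targets": [[[-1,-1.5,0,0,0,0,7],[-2,-3,0,0,0,0,7],[-3,-4.3,0,0,0,0,7],[-3,-4.3,0,0,0,0,7],[-3,-4.3,0,0,0,0,7],[-3,-4.3,0,0,0,0,7]]], "force": 50}}

```text
t: 10.58
tcp_pos: [0.5001, 0.2959, 0.2333]
tool_rot: [1.0, 0.012, 0.0, 0.0]
force: [0.6, -0.2, -0.8]
finger_gap: 0.822
gripper_force: 0.0
```

```bash
python3 -c "
from h import *
go(.4936,.302,.139,1.5)"
```

```text
t 10.58 shift cm [-0.6431 -0.628   9.4326] turn deg [ 0.0262 -0.0568 -0.0913] gap 0.821573084796581 F [ 0.586  -0.1578 -0.7784]
```

{"api": "carry_out", "payload": {"targets": [[[-0.6,-0.6,0,0,0,0,7],[-0.6,-0.6,1,0,0,0,7],[-0.6,-0.6,3,0,0,0,7],[-0.6,-0.6,5,0,0,0,7],[-0.6,-0.6,7,0,0,0,7],[-0.6,-0.6,8.5,0,0,0,7],[-0.6,-0.6,9.4,0,0,0,7],[-0.6,-0.6,9.4,0,0,0,7],[-0.6,-0.6,9.4,0,0,0,7]]]}}

```text
t: 11.33
tcp_pos: [0.4926, 0.3027, 0.1388]
tool_rot: [1.0, 0.013, -0.0, 0.0]
force: [-0.5, -0.8, -1.5]
finger_gap: 0.822
gripper_force: 0.0
```

{"api": "carry_out", "payload": {"targets": [[[0,0,0,0,0,0,5],[0,0,0,0,0,0,3.5],[0,0,0,0,0,0,2.5],[0,0,0,0,0,0,2],[0,0,0,0,0,0,2],[0,0,0,0,0,0,2],[0,0,0,0,0,0,2]]]}}

```text
t: 11.92
tcp_pos: [0.4934, 0.3031, 0.1404]
tool_rot: [1.0, 0.013, 0.001, -0.0]
force: [-0.2, -0.0, 5.9]
finger_gap: 0.312
gripper_force: 49.7
```

```bash
python3 -c "
from h import *
go(.4936,.302,.139,1.5)"
```

```text
t 11.92 shift cm [0.0208 0.1151 0.1399] turn deg [-0.0348 -0.124  -0.014 ] gap 0.3115129226449777 F [-0.2039 -0.0097  5.8648]
```

{"api": "carry_out", "payload": {"targets": [[[0,0,-1.5,0,0,0,2],[0,0,-4,0,0,0,2],[0,0,-7,0,0,0,2],[0,0,-10,0,0,0,2],[0,0,-13,0,0,0,2],[0,1,-14,0,0,0,2],[0,3,-14,0,0,0,2],[0.5,6,-14,0,0,0,2],[1,9,-14,0,0,0,2],[1.5,12,-14,0,0,0,2],[2,15,-14,0,0,0,2],[2,15,-14,0,0,0,2]]]}}

```text
t: 12.92
tcp_pos: [0.5168, 0.1482, 0.278]
tool_rot: [1.0, 0.011, -0.001, 0.002]
force: [-0.9, 0.6, -0.9]
finger_gap: 0.314
gripper_force: 49.6
```

```bash
python3 -c "
from h import *
go(.5403,-.0353,.259,1.5)"
```

```text
t 12.92 shift cm [ 1.9643 18.3906  1.9598] turn deg [ 0.1896  0.1051 -0.2865] gap 0.31362919471907924 F [-0.8712  0.616  -0.9041]
```

{"api": "carry_out", "payload": {"targets": [[[0.2,2,0,0,0,0,2],[0.5,5,0,0,0,0,2],[0.8,8,0,0,0,0,2],[1.1,11,0,0,0,0,2],[1.5,14,0.5,0,0,0,2],[1.8,16.5,1,0,0,0,2],[2,17.8,1.5,0,0,0,2],[2,18.4,2,0,0,0,2],[2,18.4,2,0,0,0,2],[2,18.4,2,0,0,0,2]]]}}

```text
t: 13.75
tcp_pos: [0.5403, -0.0289, 0.2584]
tool_rot: [1.0, 0.013, -0.001, -0.001]
force: [0.4, 0.4, -0.2]
finger_gap: 0.313
gripper_force: 49.8
```

```bash
python3 -c "
from h import *
go(.5403,-.0353,.258,1.5)
t,s=[cams.snapshot(n)[:,:,::-1] for n in('top','scene')]
cv2.imwrite('pics/top5.png',t);cv2.imwrite('pics/scene5.png',s)
f=lambda i:cv2.resize(i,None,fx=5,fy=5,interpolation=cv2.INTER_CUBIC)
cv2.imwrite('pics/c8.png',f(s[120:240,250:370]))
print(proj('scene',[.5403,-.0353,.127]),proj('scene',[.5403,-.0353,.202]))"
```

```text
t 13.75 shift cm [-0.0187  0.6393  0.0422] turn deg [-0.0921  0.1369 -0.0219] gap 0.31345445216381546 F [ 0.4245  0.4171 -0.1559]
[303.7248 201.8874] [303.0984 183.7519]
```

View pics/c8.png

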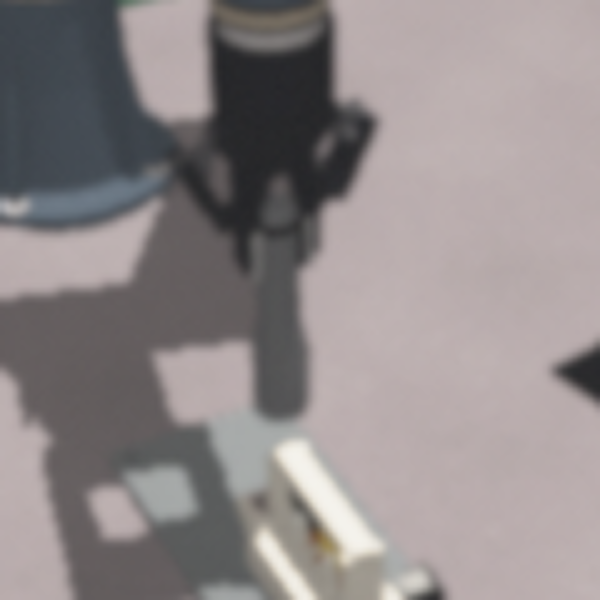

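The scanner hangs upright with its window at about (278,410), i.e. (305.6,202) in the full image, matching the expected projection apart from 6 mm in y. I'll correct that and hold.

{"api": "carry_out", "payload": {"targets": [[[0,0.3,0,0,0,0,2],[0,0.6,0,0,0,0,2],[0,0.6,0,0,0,0,2],[0,0.6,0,0,0,0,2],[0,0.6,0,0,0,0,2],[0,0.6,0,0,0,0,2]]]}}

```text
t: 14.35
tcp_pos: [0.5414, -0.0358, 0.2594]
tool_rot: [1.0, 0.013, 0.0, -0.0]
force: [-0.1, -0.1, -1.4]
finger_gap: 0.315
gripper_force: 49.8
```

{"api": "carry_out", "payload": {"targets": [[[0,0,0,0,0,0,2],[0,0,0,0,0,0,2],[0,0,0,0,0,0,2],[0,0,0,0,0,0,2],[0,0,0,0,0,0,2],[0,0,0,0,0,0,2],[0,0,0,0,0,0,2],[0,0,0,0,0,0,2],[0,0,0,0,0,0,2],[0,0,0,0,0,0,2],[0,0,0,0,0,0,2],[0,0,0,0,0,0,2]]]}}

```text
t: 15.35
tcp_pos: [0.5414, -0.0359, 0.2593]
tool_rot: [1.0, 0.013, 0.0, 0.0]
force: [-0.9, -0.2, -1.3]
finger_gap: 0.315
gripper_force: 49.8
```

{"api": "carry_out", "payload": {"targets": [[[0,0,0,0,0,0,2],[0,0,0,0,0,0,2],[0,0,0,0,0,0,2],[0,0,0,0,0,0,2],[0,0,0,0,0,0,2],[0,0,0,0,0,0,2],[0,0,0,0,0,0,2],[0,0,0,0,0,0,2],[0,0,0,0,0,0,2],[0,0,0,0,0,0,2],[0,0,0,0,0,0,2],[0,0,0,0,0,0,2]]]}}

```text
t: 16.35
tcp_pos: [0.5414, -0.0359, 0.2593]
tool_rot: [1.0, 0.013, 0.0, -0.0]
force: [-0.3, -0.5, -1.2]
finger_gap: 0.312
gripper_force: 49.8
```

{"api": "carry_out", "payload": {"targets": [[[0,0,0,0,0,0,2],[0,0,0,0,0,0,2],[0,0,0,0,0,0,2],[0,0,0,0,0,0,2],[0,0,0,0,0,0,2],[0,0,0,0,0,0,2],[0,0,0,0,0,0,2],[0,0,0,0,0,0,2],[0,0,0,0,0,0,2],[0,0,0,0,0,0,2],[0,0,0,0,0,0,2],[0,0,0,0,0,0,2]]]}}

```text
t: 17.35
tcp_pos: [0.5414, -0.0359, 0.2593]
tool_rot: [1.0, 0.013, 0.0, 0.0]
force: [-0.2, -0.5, -1.4]
finger_gap: 0.313
gripper_force: 49.8
```

```bash
python3 -c "
from h import *
go(.4934,.3025,.28,1.5)"
```

```text
t 17.35 shift cm [ -3.9251 -33.9558  -2.0696] turn deg [ 0.0003 -0.001  -0.0212] gap 0.31325685122838426 F [-0.2056 -0.4613 -1.3589]
```

Held for 3 s. Returning the scanner to its stand.

{"api": "carry_out", "payload": {"targets": [[[0,-0.5,-1,0,0,0,2],[0,-2,-2,0,0,0,2],[-0.5,-5,-2,0,0,0,2],[-1,-8.5,-2,0,0,0,2],[-1.5,-12,-2,0,0,0,2],[-2,-15.5,-2,0,0,0,2],[-2.5,-19,-2,0,0,0,2],[-3,-22.5,-2,0,0,0,2],[-3.4,-26,-2,0,0,0,2],[-3.7,-29.5,-2,0,0,0,2],[-3.9,-32.5,-2,0,0,0,2],[-3.9,-33.5,-2,0,0,0,2]]]}}

```text
t: 18.35
tcp_pos: [0.4927, 0.3024, 0.2803]
tool_rot: [1.0, 0.015, 0.001, -0.001]
force: [-0.1, 0.2, -2.0]
finger_gap: 0.309
gripper_force: 49.8
```

{"api": "carry_out", "payload": {"targets": [[[0,-0.5,0,0,0,0,2],[0,-0.5,0,0,0,0,2],[0,-0.5,0,0,0,0,2],[0,-0.5,0,0,0,0,2],[0,-0.5,0,0,0,0,2]]]}}

```text
t: 18.77
tcp_pos: [0.494, 0.3015, 0.2794]
tool_rot: [1.0, 0.012, -0.0, 0.0]
force: [0.2, 0.5, -1.1]
finger_gap: 0.317
gripper_force: 49.8
```

```bash
python3 -c "
from h import *
go(.4934,.3025,.1415,1.5)"
```

```text
t 18.77 shift cm [-0.0505 -0.1028 13.789 ] turn deg [ 0.0253  0.0126 -0.134 ] gap 0.3166104871686477 F [ 0.2462  0.4865 -1.1414]
```

{"api": "carry_out", "payload": {"targets": [[[0,-0.1,2,0,0,0,2],[0,-0.1,4,0,0,0,2],[0,-0.1,6,0,0,0,2],[0,-0.1,8,0,0,0,2],[0,-0.1,9.5,0,0,0,2],[0,-0.1,11,0,0,0,2],[0,-0.1,12.2,0,0,0,2],[0,-0.1,13,0,0,0,2],[0,-0.1,13.5,0,0,0,2],[0,-0.1,13.5,0,0,0,2],[0,-0.1,13.5,0,0,0,2]]]}}

```text
t: 19.68
tcp_pos: [0.494, 0.3037, 0.1446]
tool_rot: [1.0, 0.013, 0.0, -0.0]
force: [-0.8, -0.5, -1.0]
finger_gap: 0.316
gripper_force: 49.8
```

{"api": "carry_out", "payload": {"targets": [[[0,0,0.2,0,0,0,2],[0,0,0.3,0,0,0,2],[0,0,0.3,0,0,0,2],[0,0,0.3,0,0,0,2]]]}}

```text
t: 20.02
tcp_pos: [0.4937, 0.3041, 0.1417]
tool_rot: [1.0, 0.013, 0.0, -0.0]
force: [-0.2, 0.0, -1.1]
finger_gap: 0.315
gripper_force: 49.8
```

{"api": "carry_out", "payload": {"targets": [[[0,0.1,0.1,0,0,0,2],[0,0.1,0.2,0,0,0,2],[0,0.1,0.2,0,0,0,2],[0,0.1,0.2,0,0,0,3.2],[0,0.1,0.2,0,0,0,4],[0,0.1,0.2,0,0,0,5],[0,0.1,0.2,0,0,0,7],[0,0.1,0.2,0,0,0,7],[0,0.1,0.2,0,0,0,7]]]}}

```text
t: 20.77
tcp_pos: [0.4936, 0.3029, 0.1392]
tool_rot: [1.0, 0.013, -0.0, 0.0]
force: [-0.4, -0.3, 0.5]
finger_gap: 0.821
gripper_force: 0.0
```

{"api": "carry_out", "payload": {"targets": [[[0,0,-1,0,0,0,7],[0,0,-3,0,0,0,7],[0,0,-5,0,0,0,7],[0,0,-8,0,0,0,7],[0,0,-11,0,0,0,7],[-3,0,-12,0,0,0,7],[-6,0,-12,0,0,0,7],[-9,0,-12,0,0,0,7],[-11,0,-12,0,0,0,7],[-11,0,-12,0,0,0,7],[-11,0,-12,0,0,0,7],[-11,0,-12,0,0,0,7]]]}}

```text
t: 21.77
tcp_pos: [0.3849, 0.3005, 0.2602]
tool_rot: [1.0, 0.013, 0.001, -0.0]
force: [-0.6, 0.2, 0.2]
finger_gap: 0.821
gripper_force: 0.0
```

```bash
python3 -c "
from h import *
s=cams.snapshot('scene')[:,:,::-1];t=cams.snapshot('top')[:,:,::-1];cv2.imwrite('pics/top6.png',t)
f=lambda i:cv2.resize(i,None,fx=2.5,fy=2.5,interpolation=cv2.INTER_CUBIC)
cv2.imwrite('pics/c9.png',np.vstack([f(s[140:260,150:450]),f(t[140:255,180:480])]))
d=np.abs(t.astype(int)-cv2.imread('pics/top4.png'))[160:215,312:350].max();print('dock diff',d)"
```

```text
dock diff 11
```

View pics/c9.png

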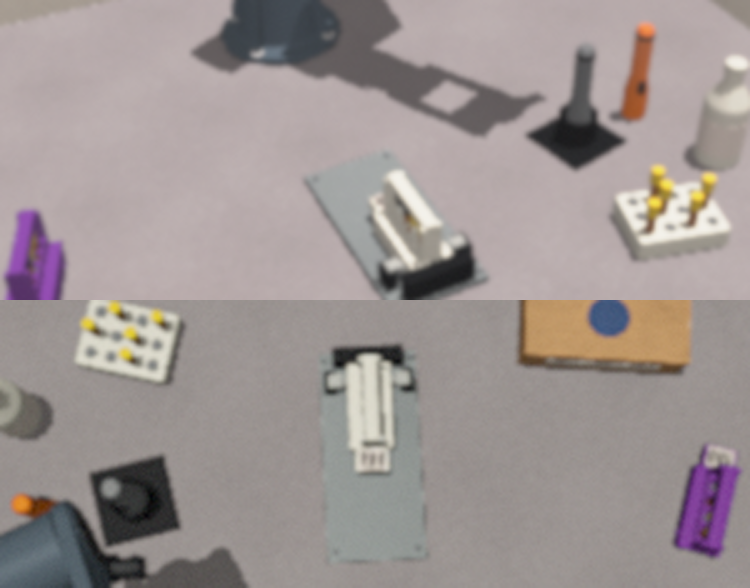

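The scanner stands upright in its stand, at (585,50)–(577,125) in the upper half. The rack is home at (370,405) in the lower half, and the other things are unmoved.

```bash
python3 -c "
from station import sign_off
print(sign_off())"
```

```text
the job is handed in; nothing more can be done
None
```

The job is handed in: the rack is seated home with the rollers measuring as snapped in, the scanner was held upright about 8 cm above the label for 3 s, and it is back in its stand, at 22 s of the 72 s allowed.

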